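Fold the box flap over and tuck it under the lip

TASK

Close the white plastic box of chopstick rests: with the fingertips, push its standing flap over until it lies flat, then push it along by its thumb ridge so that its free edge slides beneath the retaining lip, fully home, and let go. Only push and press; do not pinch or pull the flap between the fingers, and leave everything else on the trolley where it stands.

Things in the scene. Friction and masses are not known exactly. Their poses are not given: they have to be found in the camera images.
- rest_box: white plastic box, 152 mm long (x from -80 to +72 mm), 110 mm wide (y), 60 mm high, fixed. Origin on the trolley top, z up; x points from the hinge end (nearer the robot) to the lip end; turned up to 0.55 rad either way. The flap's hinge line runs along y at height 62 mm, at x = -60 mm + flap_slide
- flap (a joint): angle of the white flap, rad: 0 lying flat (top 64 mm above the trolley), 1.57 upright, 2.1 leaning back to the robot; starts 1.5 to 2.0. Plate 84 mm wide, 4 mm thick, free edge 98 mm from the hinge line. A weak spring (0.1 N m when flat) lifts it again to about 1 rad unless tucked. Outer face: towards the robot when standing, on top when flat
- flap_slide (a joint): travel of the hinge pin in its slots towards the lip, m: 0 at the start, 0.020 at the stop. Needs about 4 N, more when fast; stays where left. At 0 the free edge folds down clear of the lip (3 mm before the lead-in, 10 mm before the flat lip); at 0.020 it lies 10 mm beneath the lip, which then holds the flap down
- flap_edge (a point): middle of the flap's free edge, half-way through its thickness
- flap_ridge (a point): foot of the thumb ridge on the flap's outer face: middle of the step that faces the hinge, 56 mm from the hinge line. The ridge is 60 mm wide, 7 mm high, steep on the hinge side and sloping down towards the free edge to end 77 mm from the hinge line
- lip_edge (a point): middle of the lower front edge of the flat part of the retaining lip, a fixed plate on two posts across the box's +x end: underside 68 mm and top 72 mm above the trolley, from box x = 48 to 72 mm, with a flared lead-in that rises to 77 mm at x = 41 mm
- dish_a: white ceramic dipping dish, 84 mm across, 26 mm high, beside the white box on its +y side; origin under its centre. To be left alone
- dish_b: the same, beside the spice caddy (120 x 100 mm plywood caddy of four jars, 85 mm high, fixed). To be left alone
- chopstick_rest: glass chopstick rest 55 x 18 x 16 mm beside the white box on its -y side; origin under its centre. To be left alone
- tea_cup: ceramic cup 68 mm across, 60 mm high, in front of the spice caddy; origin under its centre. To be left alone
- ladle: black steel ladle lying at the left, handle towards the robot, bowl 80 mm across, 30 mm high, handle 210 mm; origin under the bowl. To be left alone
- sauce_bottle: brown sauce bottle 56 mm across, 160 mm high, at the right; origin under its centre. To be left alone
- tumbler: glass tumbler 68 mm across, 100 mm high, at the right; origin under its centre. To be left alone
Not all that is in view belongs to the job. What is shaped like the rest_box but green is not meant.

How it is judged:
By the outcome, as a careful person would: the job done as asked, in the order asked, and still so for the second after the job is handed in, with the robot touching nothing.
It also fails if it takes over 45 s, if anything falls off the work surface, if the arm or the gripper's body presses on something with over 40 N, if the wrist force passes 120 N, or if a joint passes its speed limit or range.

ROBOT

A 6-joint arm with a two-finger parallel gripper is mounted at the origin on the work surface. World frame = base frame: x ahead of the robot, y to its left, z up, the work surface at z = 0. Lengths are in mm, angles in rad, forces in N, time in s.
With the tool pointing down it reaches from about 350 to 875 mm from the base axis. Payload 4.2 kg.
Tool frame: the origin (TCP) lies between the finger pads; the fingertips stand 14 mm ahead of it and the grasp point (between the pads) lies 5 mm behind it; z points along the fingers, y is the line along which they close (so a half turn about z gives the same grasp; the last joint's range is limited). The gripper opens to 85 mm and grips with 20 to 120 N. Pads are 22 mm wide; open, the fingers measure 114 mm over their backs; the gripper's body (76 mm by 85 mm) begins 54 mm behind the grasp point. The pads swing forward as they close: fully open they stand 13 mm farther back than shut.
Start: joints at [1.603, 0.385, 0.008, 0, -1.194, -0.259], TCP at [140.507, 608.98, 245.312] pointing down, gripper open.
Joint ranges: [-3.14, 3.14], [-1.21, 2.06], [-1.07, 1.41], [-3.16, 2.05], [-2.99, -0.16], [-3.1, 3.1]. Speed limits (rad/s): [2.79, 2.79, 3.14, 3.14, 3.14, 3.14].

INTERFACE

Orientations are given as a unit quaternion [x, y, z, w].
In Python, from bench import * gives the robot as it stands.
- The arm moves only by the tool carry_out, never from a script. Its argument "motion" is a list of rows, each a list of 7 numbers: the turn, a rotation vector about the tool's x, y, z in rad, then the shift along the tool's x, y, z in mm, then the opening, from -1 (shut) to 1 (fully open), so that 0 is half open. A call has 1 to 5 rows; each row is the pose to reach, as a shift and turn from the pose commanded when the call began, along the tool's axes at that moment; what a row does not reach only later rows make up. A row lasts 1/8 s, in which the tool goes at most 62.5 mm and 10.7 degrees, less where a joint would pass 70% of its speed; a pose out of reach is approached as far as the arm can. A call with a gripper value outside its range is refused whole. The fingers move at their own pace and stop on an object; the grip force is fixed at half the most. Time passes only in rows, so rows that repeat a pose let the fingers close. It gives the time, the measured TCP pose, the force, the opening and the grip force at its end, in the units of the state.
- read_state(): the state, without advancing time (a new reading comes with each control period).
- get_image(name): name is "scene" or "top" or "wrist"; returns a dict with "color" (420x560x3 uint8, blue, green, red), "mtx" (3x3 intrinsics, pixels), "position" and "orientation" of the camera in the world. Camera axes: x right, y down, z forward; pixel columns grow to the right and rows downward; lengths in mm; the calibration is good to about 2 mm. The wrist camera is an equidistant fisheye: a pixel r from the principal point sees the ray r / f radians off the axis. A picture is of the moment at which its call begins. There is no depth.
- job_done(): hands the job in; it is judged then, once.
The state is a dict: "clock": time; "joints": joint angles; "joint_vel": joint speeds; "joint_efforts": joint torques, N m; "position": TCP position; "ee_rot": TCP orientation; "contact_force": force on the tool from outside, world axes, zero at the start; "wrist_torque": the same for the moment, N m; "gripper_width": finger opening in mm; "grasp_force": force on a finger pad.
Only numpy, scipy, OpenCV 4.12 (cv2) and the standard library are available. Lean on these libraries where they do the work, as an engineer would, in place of code of your own. Each camera call takes 0.05 s, during which the arm holds its last target. There are 200 camera calls.

## Working session

There is one attempt and no reset: what is moved stays moved. The work goes in short steps, Python scripts to look and compute and a tool call to move; the robot and the scene stay as the last step left them, time stands still between calls to the robot, and variables do not carry over. Pictures are saved under pics/ and viewed, at most 10 in all, crops included, and the job is handed in when it is done.

Besides the shell and the picture viewer there is one more tool, called after "Call:" in YAML: its name, and indented under it one key for each argument. carry_out: Moves the arm, as the interface text tells. Its arguments: {"type":"object","properties":{"motion":{"type":"array"}},"required":["motion"]}

```bash
ls; mkdir -p pics; python3 - <<'E'
from bench import *
import cv2,pickle,numpy as np
d={}
for n in("scene","top"):
    d[n]=get_image(n); cv2.imwrite(f"pics/{n}0.png",d[n]["color"]); print(n,d[n]["mtx"].round(1).tolist(),d[n]["position"],d[n]["orientation"])
pickle.dump(d,open("d0.pkl","wb"))
print(read_state())
E
```

```text
pics
scene [[404.2, 0.0, 276.3], [0.0, 404.2, 210.8], [0.0, 0.0, 1.0]] [1099.63375571 -379.78594859  849.21132338] [ 0.82202523  0.44057114 -0.17927783 -0.3130991 ]
top [[407.4, 0.0, 285.7], [0.0, 407.4, 216.0], [0.0, 0.0, 1.0]] [ 364.43365546  -10.77946277 1412.23831227] [-0.69609944  0.71679125 -0.03227927  0.02477733]
{'clock': 0.1, 'joints': array([ 1.60259132e+00,  3.85488075e-01,  6.77073758e-03, -4.24284386e-04,
       -1.19397965e+00, -2.58580922e-01]), 'joint_vel': array([-4.02535837e-04, -1.17825898e-03,  3.32087792e-03,  2.62541031e-04,
       -3.18397322e-05,  1.05829047e-03]), 'joint_efforts': array([ 1.69065825e-04, -3.93318629e+01,  1.88929349e+01,  4.19787392e+00,
       -2.57093969e-03,  4.97988935e-06]), 'position': array([140.41418061, 608.52696084, 244.33067127]), 'ee_rot': array([ 9.93568579e-01, -1.13227814e-01, -5.76174009e-05,  9.68858975e-04]), 'contact_force': array([ 0.05816048, -0.86586483, -0.33468715]), 'wrist_torque': array([ 0.00185905, -0.04808882,  0.00681946]), 'grasp_force': 0.0, 'gripper_width': 85.4593234117101}
```

View pics/scene0.png

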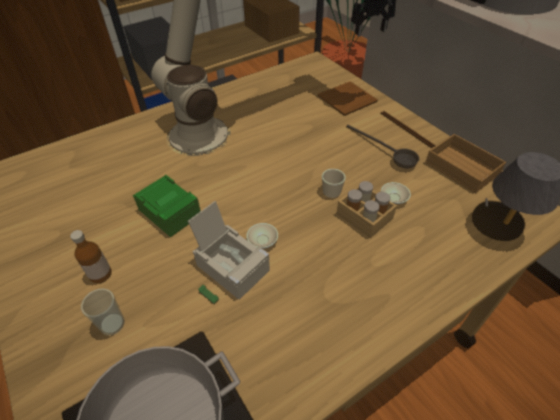

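View pics/top0.png

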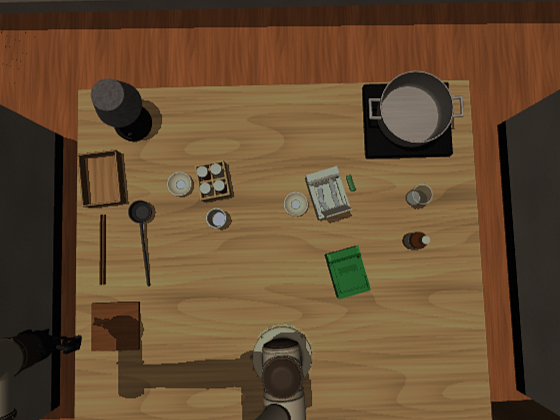

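The white open box is at scene (232,258) and top (328,193), with its flap standing at scene (209,228). The green box at scene (168,203) and top (348,271) has the same shape but the wrong colour, so the white one is meant. I'll confirm that in one enlarged crop.

```bash
python3 - <<'E'
import cv2,pickle,numpy as np
d=pickle.load(open("d0.pkl","rb"))
a=cv2.resize(d["scene"]["color"][200:300,185:285],(400*1,400),interpolation=cv2.INTER_CUBIC)
b=cv2.resize(d["top"]["color"][155:235,280:360],(400,400),interpolation=cv2.INTER_CUBIC)
cv2.imwrite("pics/crop1.png",np.hstack([a,b]))
E
```

```text
(no output)
```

View pics/crop1.png

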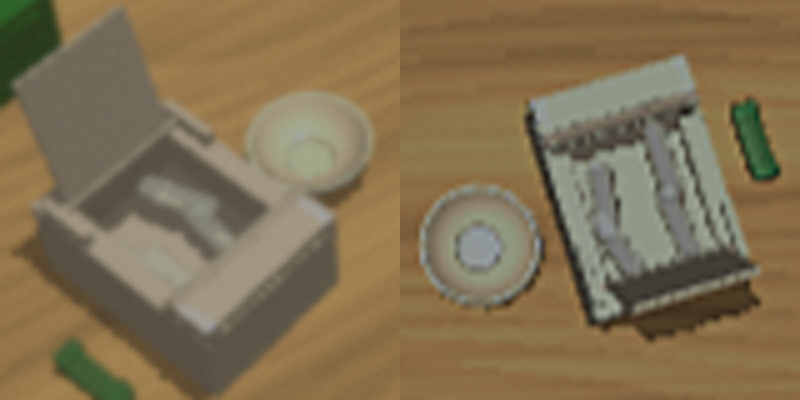

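The crop confirms the white box, hinge end towards the robot and flap leaning back. Lip far corners are at top (306,175) and (337,166.6), and at scene (268.7,253.7) and (238,282.5). Flap free-edge corners are at scene (188.8,220.5) and (215.5,202).

```bash
cat > h.py <<'E'
import numpy as np,pickle,cv2
from scipy.spatial.transform import Rotation as R
def ray(c,p):
    v=np.linalg.solve(c["mtx"],[p[0],p[1],1.]); return np.array(c["position"]),R.from_quat(c["orientation"]).apply(v)
def onz(c,p,z):
    o,v=ray(c,p); return o+v*(z-o[2])/v[2]
def proj(c,P):
    q=c["mtx"]@R.from_quat(c["orientation"]).inv().apply(np.array(P)-c["position"]); return q[:2]/q[2]
def box(xy,yaw,p):  # box->world
    c,s=np.cos(yaw),np.sin(yaw); return np.array([xy[0]+c*p[0]-s*p[1],xy[1]+s*p[0]+c*p[1],p[2]])
E
python3 - <<'E'
from h import *
d=pickle.load(open("d0.pkl","rb")); T,S=d["top"],d["scene"]
f=lambda i,x,y:(280+(x-400)/5,155+y/5) if i else (185+x/4,200+y/4)
obs=[(T,f(1,530,100),(72,55,72)),(T,f(1,685,58),(72,-55,72)),(T,f(1,595,322),(-80,55,60)),
 (S,f(0,335,215),(72,55,72)),(S,f(0,212,330),(72,-55,72)),(S,f(0,338,270),(72,55,0)),(S,f(0,210,395),(72,-55,0)),(S,f(0,36,205),(-80,-55,60))]
for c,p,m in obs: print(m,onz(c,p,m[2]).round(1))
from scipy.optimize import least_squares
for name,sel in(("top",obs[:3]),("scene",obs[3:]),("all",obs)):
    r=least_squares(lambda q:np.concatenate([(box(q[:2],q[2],m)-onz(c,p,m[2]))[:2] for c,p,m in sel]),[500,-100,0.2])
    print(name,r.x,r.fun.round(1))
q=r.x
# flap edge corners in scene: intersect rays with planes y_box=+-42
for p,y in((f(0,15,82),-42),(f(0,122,8),42)):
    o,v=ray(S,p); n=np.array([-np.sin(q[2]),np.cos(q[2]),0]); t=(y-n[:2]@(o[:2]-q[:2]))/(n@v); P=o+v*t
    bx=np.array([np.cos(q[2]),np.sin(q[2])])@(P[:2]-q[:2]); print("edge",bx+60,P[2]-62,"len",np.hypot(bx+60,P[2]-62),"ang",np.arctan2(P[2]-62,bx+60))
for p in(f(1,610,300),f(1,755,270)): 
    P=onz(T,p,158); dd=P[:2]-q[:2]; print("topedge box",np.cos(q[2])*dd[0]+np.sin(q[2])*dd[1],-np.sin(q[2])*dd[0]+np.cos(q[2])*dd[1])
dish=onz(T,f(1,480,246),26); rest=onz(T,f(1,755,140),10); print("dish,rest",dish,rest)
for w in(dish,rest):
    dd=w[:2]-q[:2]; print(np.cos(q[2])*dd[0]+np.sin(q[2])*dd[1],-np.sin(q[2])*dd[0]+np.cos(q[2])*dd[1])
E
```

```text
(72, 55, 72) [607.4 -98.2  72. ]
(72, -55, 72) [ 632.9 -202.6   72. ]
(-80, 55, 60) [ 458.9 -137.3   60. ]
(72, 55, 72) [605.3 -95.1  72. ]
(72, -55, 72) [ 633.8 -195.    72. ]
(72, 55, 0) [596.6 -90.1   0. ]
(72, -55, 0) [ 629.2 -201.1    0. ]
(-80, -55, 60) [ 489.7 -237.4   60. ]
top [ 5.50460292e+02 -1.69215320e+02  2.58954430e-01] [-1.4  0.6  1.3 -1.3  0.2  0.7]
scene [ 5.47923864e+02 -1.64744005e+02  2.81884102e-01] [-3.6  3.2 -1.4 -2.5  5.1 -1.8  3.2  3.6 -3.3 -2.4]
all [ 5.49008753e+02 -1.66320254e+02  2.74691169e-01] [-4.   4.4  0.4  2.9 -1.8  2.2 -2.   1.2 -0.6 -4.7  6.7 -3.8  4.   1.4
 -2.8 -3.5]
edge -19.967232171035022 100.31725800734819 len 102.28510455919219 ang 1.7672694558773945
edge -23.134989605652336 91.1598627167374 len 94.04971193250967 ang 1.819333991585703
topedge box -72.75290418576863 50.071134975333266
topedge box -81.87806966963899 -41.4528812631079
dish,rest [515.67053195 -63.56791991  26.        ] [ 586.11862877 -257.98727536   10.        ]
-4.216798432218795 107.94303011753038
10.853938360191226 -98.29637691118445
```

Call:
carry_out:
  motion:
    - [0, 0, -0.18, 50, 35, 0, -1]
    - [0, 0, -0.36, 95, 75, 0, -1]
    - [0, 0, -0.495, 140, 115, 0, -1]
    - [0, 0, -0.495, 190, 155, 0, -1]
    - [0, 0, -0.495, 240, 190, 0, -1]

```text
clock: 0.72
position: [332.2, 368.0, 245.2]
ee_rot: [0.991, 0.134, -0.0, 0.0]
contact_force: [0.4, 0.8, 0.5]
gripper_width: 0.2
grasp_force: 0.0
```

Call:
carry_out:
  motion:
    - [0, 0, 0, -3, 55, 0, -1]
    - [0, 0, 0, -6, 115, 0, -1]
    - [0, 0, 0, -10, 175, 0, -1]
    - [0, 0, 0, -15, 235, 0, -1]
    - [0, 0, 0, -20, 295, 0, -1]

```text
clock: 1.35
position: [390.2, 78.3, 245.3]
ee_rot: [0.991, 0.134, 0.0, -0.0]
contact_force: [1.4, -0.3, 0.4]
gripper_width: -0.1
grasp_force: 0.0
```

Call:
carry_out:
  motion:
    - [0, 0, 0, -6, 60, 0, -1]
    - [0, 0, 0, -12, 120, 0, -1]
    - [0, 0, 0, -18, 180, 0, -1]
    - [0, 0, 0, -24, 240, 0, -1]
    - [0, 0, 0, -28, 280, 0, -1]

```text
clock: 1.98
position: [437.4, -199.6, 244.9]
ee_rot: [0.991, 0.133, -0.0, -0.0]
contact_force: [0.6, 1.3, -0.2]
gripper_width: 0.0
grasp_force: 0.0
```

```bash
cat >> h.py <<'E'
BXY=np.array([549.5,-167.5]); YAW=0.268
def inbox(P):
    c,s=np.cos(YAW),np.sin(YAW); d=np.array(P[:2])-BXY; return np.array([c*d[0]+s*d[1],-s*d[0]+c*d[1],P[2]])
E
python3 - <<'E'
from bench import *
from h import *
s=read_state(); print(s["clock"],inbox(s["position"]),s["ee_rot"],s["joints"].round(2),s["contact_force"])
w=get_image("wrist"); pickle.dump(w,open("w1.pkl","wb")); t=get_image("scene"); pickle.dump(t,open("s1.pkl","wb"))
cv2.imwrite("pics/w1.png",np.hstack([cv2.resize(w["color"],(400,300)),cv2.resize(t["color"][195:305,165:305],(400,300))]))
print(w["mtx"])
E
```

```text
1.975 [-116.60935315   -1.31090716  244.88472342] [ 9.91166428e-01  1.32623399e-01 -3.60611978e-04 -1.27709748e-04] [-0.09  0.14 -0.33 -0.   -1.1   1.93] [ 0.61049271  1.33414698 -0.18278774]
[[325.1922621    0.         281.2516314 ]
 [  0.         325.1922621  206.64171273]
 [  0.           0.           1.        ]]
```

View pics/w1.png

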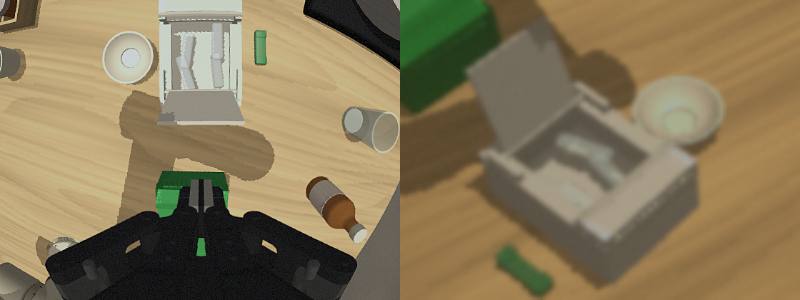

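The wrist view shows the box square to the tool and centred: lip at x 160–243, fingers at about 202, and the flap edge at row 123. The gripper has a clear way down behind the flap.

Call:
carry_out:
  motion:
    - [0, 0, 0, 0, 0, 30, -1]
    - [0, 0, 0, 0, 0, 60, -1]
    - [0, 0, 0, 0, 0, 90, -1]
    - [0, 0, 0, 2, -1, 99, -1]
    - [0, 0, 0, 10, -1, 99, -1]

```text
clock: 2.7
position: [447.2, -193.3, 146.4]
ee_rot: [0.991, 0.134, -0.0, 0.0]
contact_force: [0.8, 0.0, 0.1]
gripper_width: 0.1
grasp_force: 0.0
```

Call:
carry_out:
  motion:
    - [0, 0, 0, 4, 0, 0, -1]
    - [0, 0, 0, 8, 0, 0, -1]
    - [0, 0, 0, 12, 0, 0, -1]
    - [0, 0, 0, 16, 0, 0, -1]
    - [0, 0, 0, 20, 0, 0, -1]

```text
clock: 3.32
position: [466.5, -188.3, 146.4]
ee_rot: [0.991, 0.134, -0.0, 0.0]
contact_force: [-0.8, -0.5, 0.1]
gripper_width: -0.2
grasp_force: 0.2
```

Call:
carry_out:
  motion:
    - [0, 0, 0, 5, 0, 0, -1]
    - [0, 0, 0, 10, 0, 0, -1]
    - [0, 0, 0, 15, 0, 0, -1]
    - [0, 0, 0, 20, 0, 0, -1]
    - [0, 0, 0, 25, 0, 0, -1]

```text
clock: 3.95
position: [490.6, -181.6, 146.2]
ee_rot: [0.991, 0.134, -0.0, -0.0]
contact_force: [-0.3, -0.3, 1.1]
gripper_width: -0.0
grasp_force: 0.2
```

Call:
carry_out:
  motion:
    - [0, 0, 0, 4, 0, -6, -1]
    - [0, 0, 0, 12, 0, -12, -1]
    - [0, 0, 0, 20, 0, -13, -1]
    - [0, 0, 0, 28, 0, -10, -1]
    - [0, 0, 0, 36, 0, -5, -1]

```text
clock: 4.58
position: [525.9, -172.0, 151.1]
ee_rot: [0.991, 0.134, 0.0, 0.0]
contact_force: [-1.0, -0.6, 0.6]
gripper_width: -0.2
grasp_force: 0.3
```

```bash
python3 - <<'E'
from bench import *
from h import *
s=read_state(); print(s["clock"],inbox(s["position"]),s["contact_force"])
w=get_image("wrist"); t=get_image("scene")
cv2.imwrite("pics/w2.png",np.hstack([cv2.resize(w["color"][:250,180:400],(400,450)),cv2.resize(t["color"][195:305,185:285],(400,450),interpolation=2)]))
E
```

```text
4.575 [-23.93081995   1.90085615 151.13806775] [-0.99395031 -0.63927354  0.60852442]
```

View pics/w2.png

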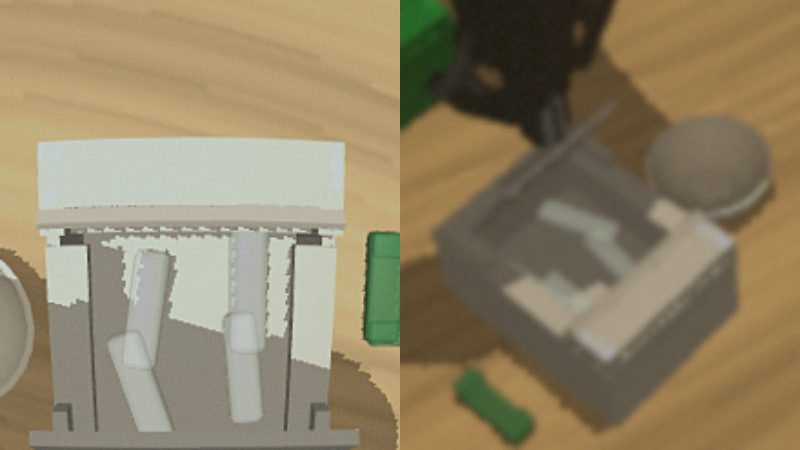

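The flap is over to about 1 rad, with its edge at wrist-crop row 437. The lip edges are clear at crop rows 142 (far) and 228 (lead-in), which refines the box x and y.

```bash
python3 - <<'E'
from bench import *
from h import *
w=get_image("wrist")
def fr(px,z):
    m=w["mtx"]; u=np.array([px[0]-m[0,2],px[1]-m[1,2]])/m[0,0]; t=np.hypot(*u)
    v=R.from_quat(w["orientation"]).apply([*(u/t*np.sin(t)),np.cos(t)]); o=np.array(w["position"]); return o+v*(z-o[2])/v[2]
g=lambda x,y:(180+x*.55,y*250/450)
for n,p,z in(("far L",(37,142),72),("far R",(344,142),72),("lead L",(37,228),77),("lead R",(345,228),77),("edge L",(30,437),145),("edge R",(358,437),145)): print(n,inbox(fr(g(*p),z)).round(1))
E
```

```text
far L [72.2 54.  72. ]
far R [ 72.4 -53.5  72. ]
lead L [41.3 53.4 77. ]
lead R [ 41.5 -53.2  77. ]
edge L [ -7.6  41.5 145. ]
edge R [ -7.7 -41.6 145. ]
```

Call:
carry_out:
  motion:
    - [0, 0, 0, -20, 1, 0, -1]
    - [0, 0, 0, -37, 2, 0, -1]
    - [0, 0, 0, -37, 2, 20, -1]
    - [0, 0, 0, -37, 2, 35, -1]
    - [0, 0, 0, -30, 2, 35, -1]

```text
clock: 5.35
position: [495.7, -182.1, 115.1]
ee_rot: [0.991, 0.133, -0.002, -0.0]
contact_force: [0.8, 0.7, 1.9]
gripper_width: 0.1
grasp_force: 0.0
```

Call:
carry_out:
  motion:
    - [0, 0, 0, 4, 0, 0, -1]
    - [0, 0, 0, 8, 0, 2, -1]
    - [0, 0, 0, 11, 0, 4, -1]
    - [0, 0, 0, 15, 0, 6, -1]
    - [0, 0, 0, 18, 0, 8, -1]

```text
clock: 5.98
position: [514.0, -177.2, 108.1]
ee_rot: [0.991, 0.134, -0.0, -0.0]
contact_force: [-1.3, -0.0, 0.3]
gripper_width: 0.1
grasp_force: 0.6
```

Call:
carry_out:
  motion:
    - [0, 0, 0, 2, 0, 2, -1]
    - [0, 0, 0, 4, 0, 4, -1]
    - [0, 0, 0, 6, 0, 6, -1]
    - [0, 0, 0, 8, 0, 8, -1]
    - [0, 0, 0, 10, 0, 11, -1]

```text
clock: 6.6
position: [523.9, -174.6, 97.2]
ee_rot: [0.991, 0.134, 0.0, 0.0]
contact_force: [-1.0, 0.0, 0.8]
gripper_width: -0.2
grasp_force: 0.7
```

```bash
python3 - <<'E'
from bench import *
from h import *
s=read_state(); b=inbox(s["position"]); print(s["clock"],b,"rel corner",b[0]+71,b[2]-76,s["contact_force"])
w=get_image("wrist")
cv2.imwrite("pics/w3.png",cv2.resize(w["color"][:250,180:400],(528,600)))
E
```

```text
6.6 [-2.65349258e+01 -4.86820751e-02  9.72349919e+01] rel corner 44.46507418956949 21.234991907177047 [-1.02989329  0.00570288  0.76131288]
```

View pics/w3.png

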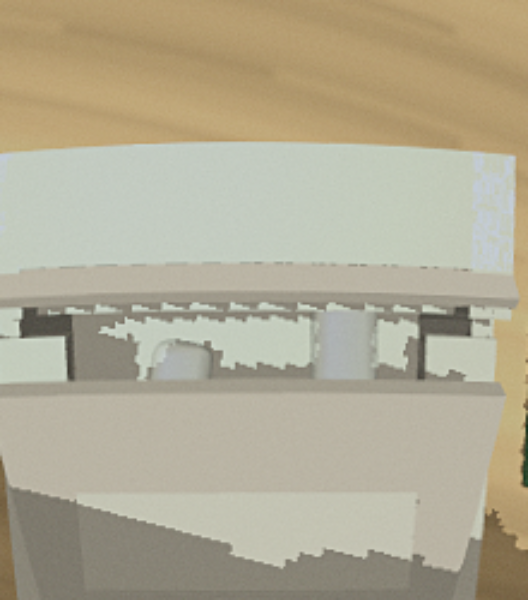

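The flap is at about 0.4 rad, its edge (crop row 385) clear of the lead-in at row 300. I'll fold it flat now.

Call:
carry_out:
  motion:
    - [0, 0, 0, 2, 0, 4, -1]
    - [0, 0, 0, 3.5, 0, 8, -1]
    - [0, 0, 0, 4.5, 0, 12, -1]
    - [0, 0, 0, 5, 0, 16, -1]
    - [0, 0, 0, 5, 0, 19, -1]

```text
clock: 7.28
position: [529.1, -173.2, 78.2]
ee_rot: [0.991, 0.134, 0.0, 0.0]
contact_force: [-0.7, 1.4, 1.7]
gripper_width: 0.0
grasp_force: 1.0
```

Call:
carry_out:
  motion:
    - [0, 0, 0, 0, 0, 0.5, -1]
    - [0, 0, 0, 0, 0, 1, -1]
    - [0, 0, 0, 0, 0, 1, -1]

```text
clock: 7.65
position: [529.1, -173.3, 77.9]
ee_rot: [0.991, 0.134, 0.001, 0.0]
contact_force: [-0.2, 0.8, 4.9]
gripper_width: 0.0
grasp_force: 2.4
```

```bash
python3 - <<'E'
from bench import *
from h import *
s=read_state(); b=inbox(s["position"]); print(s["clock"],b,"rel corner",b[0]+71,b[2]-76,s["contact_force"])
w=get_image("wrist")
cv2.imwrite("pics/w4.png",cv2.resize(w["color"][:250,180:400],(528,600)))
E
```

```text
7.65 [-21.22218731  -0.15822376  77.91199399] rel corner 49.77781268741411 1.9119939889375672 [-0.24630315  0.79003885  4.86329928]
```

View pics/w4.png

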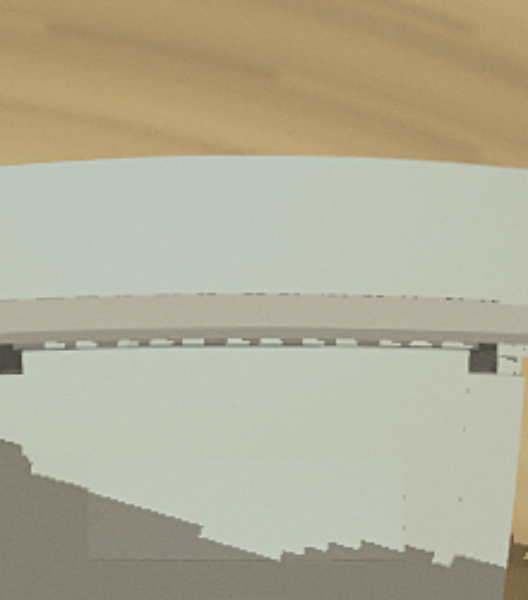

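The flap lies flat with its edge just short of the lip (crop row 347). Contact is 5 N down at flap-top height. Next I'll push along by the ridge.

Call:
carry_out:
  motion:
    - [0, 0, 0, 2, 0, 0, -1]
    - [0, 0, 0, 4, 0, 0, -1]
    - [0, 0, 0, 6, 0, 0, -1]
    - [0, 0, 0, 8, 0, 0, -1]
    - [0, 0, 0, 10, 0, 0, -1]

```text
clock: 8.32
position: [536.5, -171.1, 77.7]
ee_rot: [0.991, 0.134, -0.002, -0.0]
contact_force: [-4.7, -0.4, 8.3]
gripper_width: 0.1
grasp_force: 4.1
```

Call:
carry_out:
  motion:
    - [0, 0, 0, 2, 0, 0, -1]
    - [0, 0, 0, 4, 0, 0, -1]
    - [0, 0, 0, 6, 0, 0, -1]
    - [0, 0, 0, 8, 0, 0, -1]
    - [0, 0, 0, 10, 0, 0, -1]

```text
clock: 8.95
position: [546.2, -168.5, 77.7]
ee_rot: [0.991, 0.134, -0.002, -0.0]
contact_force: [-4.3, -0.9, 8.4]
gripper_width: 0.4
grasp_force: 4.1
```

Call:
carry_out:
  motion:
    - [0, 0, 0, 1, 0, 0, -1]
    - [0, 0, 0, 2, 0, 0, -1]
    - [0, 0, 0, 3, 0, 0, -1]
    - [0, 0, 0, 4, 0, 0, -1]
    - [0, 0, 0, 5, 0, 0, -1]

```text
clock: 9.57
position: [549.6, -167.5, 77.6]
ee_rot: [0.991, 0.133, -0.003, -0.0]
contact_force: [-6.7, -2.3, 10.3]
gripper_width: 0.1
grasp_force: 4.8
```

```bash
python3 - <<'E'
from bench import *
from h import *
s=read_state(); b=inbox(s["position"]); print(s["clock"],b,"rel corner",b[0]+71,b[2]-76,s["contact_force"])
E
```

```text
9.575 [ 1.25049623e-01 -2.38805119e-02  7.75970617e+01] rel corner 71.1250496229838 1.597061698506252 [-6.68939764 -2.30502314 10.29653792]
```

Call:
carry_out:
  motion:
    - [0, 0, 0, 1, 0, 0, -1]
    - [0, 0, 0, 2, 0, 0, -1]
    - [0, 0, 0, 3, 0, 0, -1]
    - [0, 0, 0, 3, 0, 0, -1]

```text
clock: 10.07
position: [552.8, -166.7, 77.6]
ee_rot: [0.991, 0.133, -0.003, -0.0]
contact_force: [-6.1, -1.5, 8.4]
gripper_width: 0.1
grasp_force: 4.5
```

Call:
carry_out:
  motion:
    - [0, 0, 0, 1, 0, 0, -1]
    - [0, 0, 0, 2, 0, 0, -1]
    - [0, 0, 0, 3, 0, 0, -1]
    - [0, 0, 0, 3, 0, 0, -1]

```text
clock: 10.58
position: [555.5, -165.9, 77.5]
ee_rot: [0.991, 0.133, -0.003, -0.0]
contact_force: [-6.7, -2.4, 8.0]
gripper_width: 0.2
grasp_force: 5.1
```

Call:
carry_out:
  motion:
    - [0, 0, 0, 1, 0, 0, -1]
    - [0, 0, 0, 2, 0, 0, -1]
    - [0, 0, 0, 3, 0, 0, -1]
    - [0, 0, 0, 3, 0, 0, -1]

```text
clock: 11.08
position: [555.7, -165.8, 77.3]
ee_rot: [0.991, 0.133, -0.006, -0.0]
contact_force: [-10.8, -4.0, 12.0]
gripper_width: -0.1
grasp_force: 8.1
```

```bash
python3 - <<'E'
from bench import *
from h import *
s=read_state(); b=inbox(s["position"]); print(s["clock"],b,"rel corner",b[0]+71,b[2]-76,s["contact_force"],R.from_quat(s["ee_rot"]).as_matrix()[:,2])
w=get_image("wrist");t=get_image("scene")
cv2.imwrite("pics/w5.png",np.hstack([cv2.resize(w["color"][:250,180:400],(400,450)),cv2.resize(t["color"][195:305,185:285],(400,450),interpolation=2)]))
E
```

```text
11.075 [ 6.46188484e+00 -2.48403282e-02  7.72751046e+01] rel corner 77.46188484102021 1.2751045742030698 [-10.83059717  -3.99989264  11.96561878] [-0.01288746 -0.00105547 -0.9999164 ]
```

View pics/w5.png

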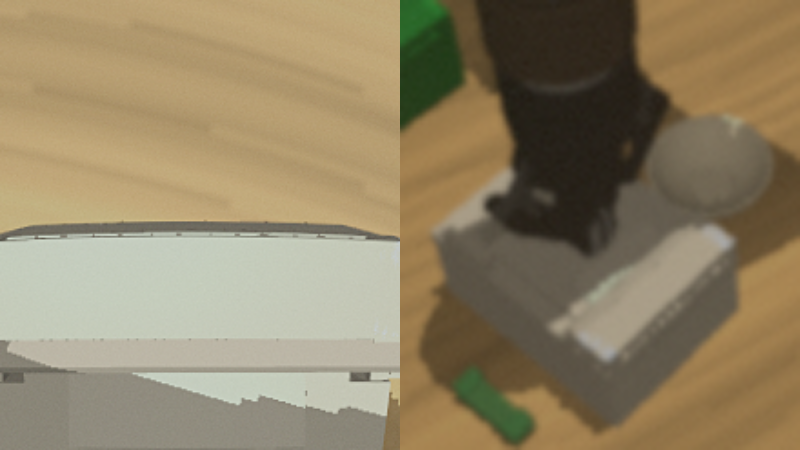

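The flap is tucked beneath the lip. Motion stopped at ridge travel of about 20 mm with the force rising, which is the stop. I'll push a little more to confirm it, then release.

Call:
carry_out:
  motion:
    - [0, 0, 0, 1, 0, 0, -1]
    - [0, 0, 0, 2, 0, 0, -1]
    - [0, 0, 0, 3, 0, 0, -1]
    - [0, 0, 0, 3, 0, 0, -1]

```text
clock: 11.68
position: [555.9, -165.7, 77.0]
ee_rot: [0.991, 0.133, -0.01, -0.001]
contact_force: [-15.4, -6.2, 15.6]
gripper_width: -0.1
grasp_force: 10.1
```

Call:
carry_out:
  motion:
    - [0, 0, 0, -4, 0, 0, -1]
    - [0, 0, 0, -7, 0, -1, -1]
    - [0, 0, 0, -10, 0, -4, -1]
    - [0, 0, 0, -10, 0, -25, -1]
    - [0, 0, 0, -10, 0, -60, -1]

```text
clock: 12.3
position: [554.2, -165.8, 136.4]
ee_rot: [0.991, 0.134, -0.001, -0.0]
contact_force: [0.2, 0.1, -0.9]
gripper_width: -0.2
grasp_force: 0.0
```

Call:
carry_out:
  motion:
    - [0, 0, 0, -20, 0, -40, -1]
    - [0, 0, 0, -60, 0, -80, -1]
    - [0, 0, 0, -110, 0, -100, -1]
    - [0, 0, 0, -110, 0, -100, -1]

```text
clock: 12.8
position: [447.2, -195.7, 239.5]
ee_rot: [0.991, 0.133, 0.002, 0.0]
contact_force: [0.6, 1.0, -1.2]
gripper_width: -0.1
grasp_force: 0.0
```

```bash
python3 - <<'E'
from bench import *
from h import *
s=read_state(); b=inbox(s["position"]); print(s["clock"],b,s["contact_force"])
w=get_image("wrist");t=get_image("scene")
cv2.imwrite("pics/w6.png",np.hstack([cv2.resize(w["color"][:250,180:400],(400,450)),cv2.resize(t["color"][195:305,185:285],(400,450),interpolation=2)]))
pickle.dump(w,open("w6.pkl","wb"))
E
```

```text
12.8 [-1.06074368e+02 -1.20725678e-01  2.39499744e+02] [ 0.64272452  1.03644512 -1.19656583]
```

View pics/w6.png

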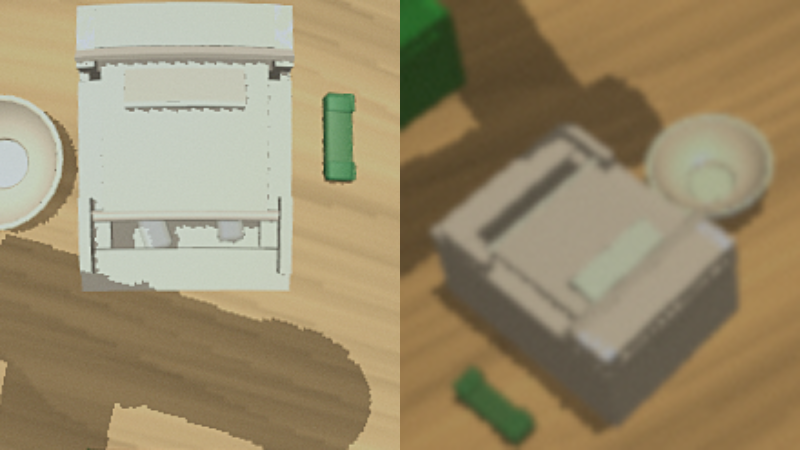

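The flap lies flat under the lip with the ridge foot at crop (185,107), and the neighbours have not moved. I'll check that the ridge is at box x ≈ 16 and hand in if so.

```bash
python3 - <<'E'
from bench import *
from h import *
w=pickle.load(open("w6.pkl","rb")); m=w["mtx"]
def fr(x,y,z):
    u=np.array([180+x*.55-m[0,2],y*250/450-m[1,2]])/m[0,0]; t=np.hypot(*u)
    v=R.from_quat(w["orientation"]).apply([*(u/t*np.sin(t)),np.cos(t)]); o=np.array(w["position"]); return inbox(o+v*(z-o[2])/v[2])
r,l,h=fr(185,107,64),fr(185,49,77),fr(185,290,60)
print("ridge",r,"lead-in (41)",l,"hinge-end (-80)",h)
if abs(r[0]-l[0]+41-16)<2.5: print(job_done())
E
```

```text
ridge [17.13868994 -0.61486041 64.        ] lead-in (41) [45.26988582 -0.63203257 77.        ] hinge-end (-80) [-79.49570536  -0.4551764   60.        ]
```

The lead-in row I picked was the strip's rear edge (its front is near row 62), so that check was wrong. Measured against the hinge end (-79.5 for -80), the ridge is at 16.6 mm where 16 is expected. Together with the hard stop felt, that means fully home.

```bash
python3 -c "
from bench import *
print(job_done())"
```

```text
the job is handed in; nothing more can be done
None
```

The white box is closed: I folded the flap flat, slid it by its ridge under the lip to the stop, and let go. The neighbouring dish and chopstick rest did not move, and the job is handed in.

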